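# Lock the axis jig and hold a guide rod through both bushings

## Task

On the orange 3D-printer axis jig, turn the red-gripped turnbutton over the free end of the hinged upper bushing plate, fully home, so that the plate is locked shut; then take the long steel guide rod from the plywood rack and thread it straight down through the upper bushing and on through the lower one. Finish while still holding the rod in the gripper, hanging free and spanning both bushings, with its lower end about midway in the gap between the underside of the lower bushing and the baseplate, ready for the clamps to be tightened. Leave the plate shut and do not shift the short rods or anything else on the table.

Things in the scene. Friction and masses are not known exactly. Their poses are not given: they have to be found in the camera images.
- jig: Fixed jig on a black baseplate 130 (x) x 220 (y) x 12 mm. Origin: centre of its underside, on the vertical axis of both bushings; z up. Above the table: baseplate top 12 mm, orange lower bushing block (50 x 44 mm) 45 to 65 mm, orange upper plate 105 to 120 mm. Aluminium posts at jig y = +64 to +86 mm (hinge, lower block's arm) and -52 to -100 mm (turnbutton, ledge under the plate's free end).
- lower_bushing (a point): Centre of the hole at the UNDERSIDE of the lower bushing block, 45 mm above the table, 33 mm above the baseplate's top, on the bushing axis. Hole 15 mm across, with a brass funnel on top that widens to 25 mm at its mouth, 70 mm above the table. Axes as the jig's.
- upper_bushing (a point): Centre of the mouth of the brass funnel on the upper bushing plate, 125 mm above the table with the plate shut, on the bushing axis. The funnel is 5 mm deep, 25 mm wide at the mouth, and leads into a 15 mm hole.
- gate (a joint): Hinge of the orange upper bushing plate (50 x 139 x 15 mm) about a level axis at the jig's +y post: 0 = lying shut (as it starts), grows to 1.4 rad as its free (-y) end lifts. Falls shut by its weight.
- latch (a joint): Turnbutton's angle about its vertical pivot, rad. At 0 its nose points along the jig's +x (plate free); it grows anticlockwise seen from above; at its stop, 1.57, the nose points along the jig's +y, over the end of the plate (locked). Starts between 0 and 0.4; stays where it is left (friction about 0.06 N m).
- latch_grip (a point): Centre of the turnbutton's red grip fin, on the pivot axis (jig x = 0, y = -80 mm), 149 mm above the table; x axis along the nose. Fin 34 mm long along the nose, 10 mm thick, 131 to 159 mm above the table, on a black bar 61 x 14 x 8 mm (123 to 131 mm above the table) whose nose reaches 49 mm from the pivot.
- rod: The long plain steel guide rod, 12 mm diameter, 180 mm long, about 0.16 kg, standing upright in one of the rack's three holes. Origin: centre of its lower end (14 mm above the table in the rack), which has a 1 mm chamfer; z runs up along the rod.
- rod_top (a point): Centre of the long rod's upper end face, 180 mm from its origin.
- rack: Fixed plywood rod rack, 70 (x) x 190 (y) x 60 mm high. Origin: centre of its underside. Three holes 13.5 mm across and 46 mm deep, at rack y = -60, 0 and +60 mm (x = 0); the three rods stand in them in any order.
- short_brass: Short brass rod, 12 mm diameter, 110 mm long, standing in the rack (top 124 mm above the table). Not to be used or moved. Origin: centre of its lower end.
- short_black: Short black plastic rod, 12 mm diameter, 110 mm long, standing in the rack (top 124 mm above the table). Not to be used or moved. Origin: centre of its lower end.
- spool: Bystander: filament spool lying flat, black flanges and red filling, 190 mm across, 60 mm high. Origin: centre of its underside.
- spray_white: Bystander: white spray bottle with purple head, 72 mm across, 220 mm high. Origin: centre of its underside.
- spray_blue: Bystander: blue spray bottle with white head, 72 mm across, 220 mm high. Origin: centre of its underside.
- egg: Bystander: white printed egg, 48 mm across, 58 mm high, on its flat foot. Origin: centre of its underside.
- driver: Bystander: screwdriver with orange handle lying on the table, 200 mm long, 26 mm thick. Origin: under the middle of its length; x from handle to tip.

How it is judged:
By the outcome, as a careful person would: the job done as asked, in the order asked, and still so for the second after the job is handed in, while the arm keeps its last pose, push and grip.
It also fails if it takes over 64 s, if anything falls off the work surface, if the arm or the gripper's body presses on something with over 40 N, if the wrist force passes 120 N, or if a joint passes its speed limit or range.

## Robot

A 6-joint arm with a two-finger parallel gripper is mounted at the origin on the work surface. World frame = base frame: x ahead of the robot, y to its left, z up, the work surface at z = 0. Lengths are in m, angles in rad, forces in N, time in s.
With the tool pointing down it reaches from about 0.225 to 0.875 m from the base axis. Payload 3.4 kg.
Tool frame: the origin (TCP) lies between the finger pads; the fingertips stand 8 mm ahead of it and the grasp point (between the pads) lies 11 mm behind it; y points along the fingers, x is the direction in which the jaws open and shut, and the axes are right-handed (so a half turn about y gives the same grasp; the last joint's range is limited). The gripper opens to 85 mm and grips with 20 to 120 N. Pads are 22 mm wide; open, the fingers measure 114 mm over their backs; the gripper's body (76 mm by 85 mm) begins 54 mm behind the grasp point. The pads swing forward as they close: fully open they stand 13 mm farther back than shut.
Start: joints at [-1.346, 0.276, 1.505, -0, 1.361, -0.121], TCP at [0.195, -0.541, 0.239] pointing down, gripper open.
Joint ranges: [-2.89, 2.89], [-0.75, 2.08], [0.22, 2.7], [-1.18, 4.32], [0.11, 2.71], [-2.7, 2.7]. Speed limits (rad/s): [2.57, 2.57, 3.14, 3.14, 3.14, 3.14].

## Interface

Orientations are given as a unit quaternion [x, y, z, w].
In Python, from plant import r, imaging, job_done gives the robot as it stands. The module is installed in compiled form; this text tells all that it offers.
- The arm moves only by the tool drive_tool, never from a script. Its arguments are lists of equal length, an entry for each row: "linear": the shift along the tool's x, y, z in mm, a list of three; "spin": the turn about the tool's y in degrees. In form: {"linear": [[dx, dy, dz], ...], "spin": [spin, ...]}. A call has 1 to 20 rows; each row shifts and turns the commanded pose from where the row before left it, along the tool's axes as they then stand; what a row does not reach is not made up. A row lasts 1/8 s, in which the tool goes at most 62.5 mm and 10.7 degrees, less where a joint would pass 70% of its speed; a pose out of reach is approached as far as the arm can. A call is refused whole if a number of a shift passes 62.5 or a number of a turn 10.7, either way. A call with a gripper value outside its range is refused whole. "jaw" is the closure, from 0 (fully open) to 1 (shut), set as the call begins (left out, the last holds). The fingers move at their own pace and stop on an object; "grip_force" is the grip in N (left out, the last holds). Time passes only in rows, so rows that do not move let the fingers close. It gives the time, the measured TCP pose, the force and the opening at its end, in the units of the state.
- r.read_state(): the state, without advancing time (a new reading comes with each control period).
- imaging.get_image(name): name is "scene" or "top"; returns the picture (480x640x3 uint8, red, green, blue); there is no depth.
- imaging.camera_info(name): a dict with "intrinsics" (3x3 intrinsics, pixels), "k1" (the pictures are not rectified: a ray, as slopes to the right and down, at radius r is drawn at 1 + k1 r^2 times it, then the intrinsics apply), "R" (3x3) and "t" (3): a world point X has camera coordinates R X + t. Camera axes: x right, y down, z forward; pixel columns grow to the right and rows downward; lengths in m; the calibration is good to about 2 mm. A picture is of the moment at which its call begins. camera_info takes no time and is no camera call.
- job_done(): hands the job in, once; it reports no verdict.
The state is a dict: "time": time; "qpos": joint angles; "qd": joint speeds; "effort": joint torques, N m; "ee_pos": TCP position; "eef_rot": TCP orientation; "force": force on the tool from outside, world axes, zero at the start; "torque": the same for the moment, N m; "opening": opening from 0.0 (shut) to 1.0 (fully open).
Only numpy, scipy, OpenCV 4.12 (cv2) and the standard library are available. Lean on these libraries where they do the work, as an engineer would, in place of code of your own. Each camera call takes 0.05 s, during which the arm holds its last target.

## Working session

There is one attempt and no reset: what is moved stays moved. The work goes in short steps, Python scripts to look and compute and a tool call to move; the robot and the scene stay as the last step left them, time stands still between calls to the robot, and variables do not carry over. Pictures are saved under pics/ and viewed, and the job is handed in when it is done.

Besides the shell and the picture viewer there is one more tool, called after ">>>" in YAML: its name, and indented under it one key for each argument. drive_tool: Moves the arm, as the interface text tells. Its arguments: {"type":"object","properties":{"linear":{"type":"array"},"spin":{"type":"array"},"jaw":{"type":"number"},"grip_force":{"type":"number"}},"required":["linear","spin"]}

```bash
mkdir -p pics
cat > h.py <<'E'
import numpy as np, cv2
from plant import r, imaging, job_done
def snap(n,f):
    im=imaging.get_image(n); cv2.imwrite(f'pics/{f}.png',im[:,:,::-1]); return im
def ray(n,u,v):
    c=imaging.camera_info(n);K=np.array(c['intrinsics']);R=np.array(c['R']);t=np.array(c['t'])
    d=np.array([(u-K[0,2])/K[0,0],(v-K[1,2])/K[1,1]]);s=d.copy()
    for _ in range(20): s=d/(1+c['k1']*(s@s))
    return -R.T@t, R.T@np.array([s[0],s[1],1])
def onz(n,u,v,z):
    o,d=ray(n,u,v); return o+d*(z-o[2])/d[2]
def proj(n,X):
    c=imaging.camera_info(n);K=np.array(c['intrinsics']);p=np.array(c['R'])@np.array(X)+np.array(c['t'])
    s=p[:2]/p[2]; s=s*(1+c['k1']*(s@s)); return K[0,0]*s[0]+K[0,2],K[1,1]*s[1]+K[1,2]
E
python3 - <<'E'
from h import *
snap('top','t0');snap('scene','s0')
for n in('top','scene'):
    c=imaging.camera_info(n);print(n,c['k1'],np.array(c['intrinsics'])[0,0],-np.array(c['R']).T@np.array(c['t']))
print(r.read_state())
E
```

```text
top 0.006965545679312361 568.5403170332232 [ 0.47291809 -0.03564447  1.40066764]
scene -0.09466787180874896 475.5298595466373 [1.49642205 0.21035929 0.7104276 ]
{'time': 0.1, 'qpos': array([-1.34599213e+00,  2.76504560e-01,  1.50599261e+00,  1.95808575e-05,
        1.36071947e+00, -1.21000647e-01]), 'qd': array([ 1.13156690e-04, -1.56890155e-03, -3.86486625e-03,  3.46358671e-04,
        9.24812094e-05,  3.17123795e-04]), 'effort': array([ 1.86697464e-03, -4.17700410e+01, -2.46403152e+01, -4.21623645e-05,
        5.76146180e-03, -1.32792593e-06]), 'ee_pos': array([ 0.19479651, -0.54051056,  0.23854727]), 'eef_rot': array([-0.57817545,  0.40694672, -0.40610275,  0.57895429]), 'force': array([-0.16309378, -0.04874772,  0.08491361]), 'torque': array([-0.00612207, -0.00650522, -0.00771699]), 'opening': 1.0036601256540891}
```

```bash
ls pics
```

```text
s0.png
t0.png
```

View pics/t0.png

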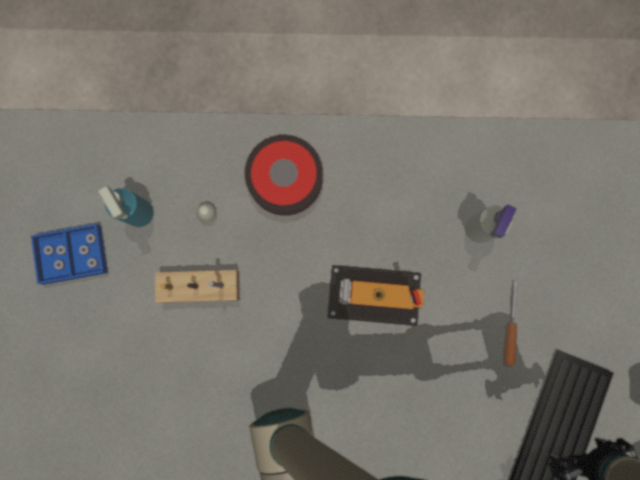

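View pics/s0.png

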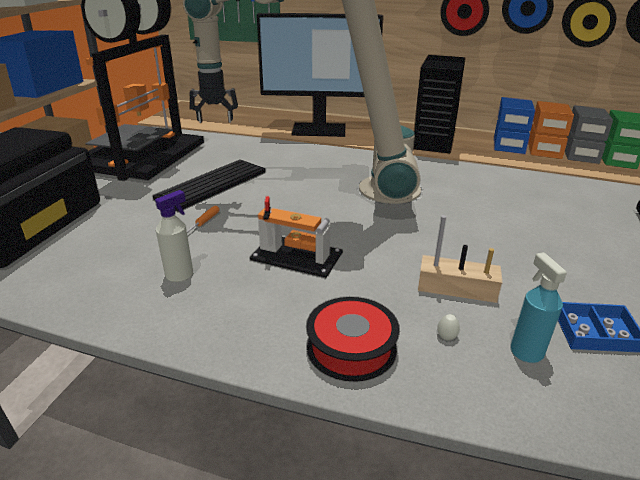

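Run:
```python
from h import *
from scipy.spatial.transform import Rotation as R
s=r.read_state();print(R.from_quat(s['eef_rot']).as_matrix().round(3))
a=cv2.imread('pics/t0.png');b=cv2.imread('pics/s0.png')
cv2.imwrite('pics/t0z.png',cv2.resize(a[100:400,250:650],None,fx=2,fy=2,interpolation=cv2.INTER_CUBIC))
```

```text
[[ 0.339 -0.     0.941]
 [-0.941  0.002  0.339]
 [-0.002 -1.     0.   ]]
```

Run:
```python
import cv2
a=cv2.imread('pics/t0.png');b=cv2.imread('pics/s0.png')
f=lambda n,i:cv2.imwrite(n,i)
z=lambda i,k:cv2.resize(i,None,fx=k,fy=k,interpolation=cv2.INTER_CUBIC)
f('pics/z1.png',z(a[255:335,320:430],7)); f('pics/z2.png',z(a[255:315,145:250],7)); f('pics/z3.png',z(b[185:280,240:350],6)); f('pics/z4.png',z(b[205:305,410:510],6))
```

```text
(no output)
```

View pics/z1.png

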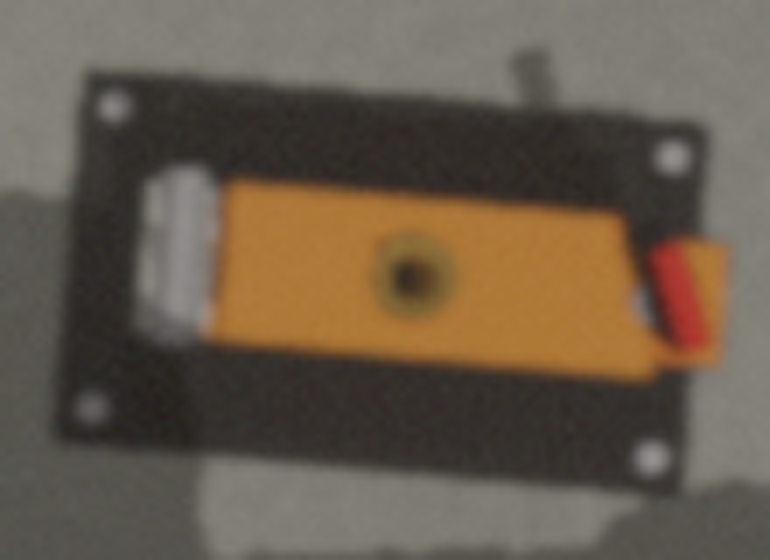

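View pics/z2.png

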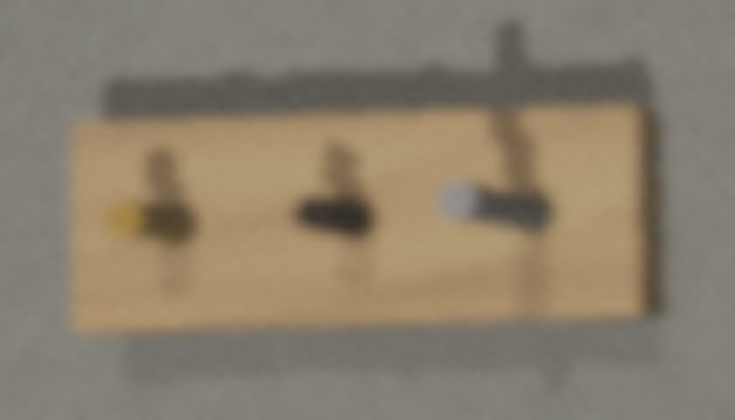

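View pics/z3.png

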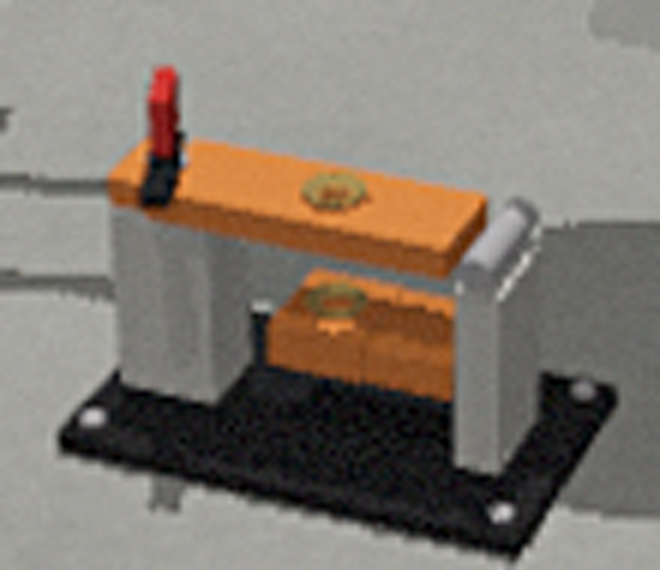

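View pics/z4.png

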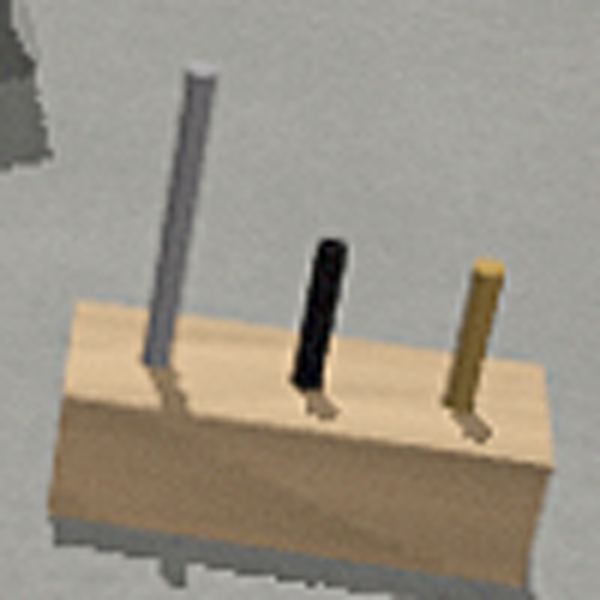

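Run:
```python
from h import *
from scipy.optimize import least_squares
T=lambda x,y:(x/7+320,y/7+255)
sc=[onz('top',*T(*p),0.013)[:2] for p in[(113,107),(672,158),(92,408),(651,458)]]
print('screws',np.round(sc,4),'mean',np.mean(sc,0))
d=(sc[0]-sc[1]+sc[2]-sc[3]);print('jig y dir deg',np.degrees(np.arctan2(d[1],d[0])))
fu=onz('top',*T(413,278),.123);print('funnel top',fu)
S=lambda x,y:(x/6+240,y/6+185)
print('funnel scene',onz('scene',*S(335,191),.125),'lower',onz('scene',*S(337,300),.07))
print('sc screws',[onz('scene',*S(*p),.013)[:2].round(4) for p in[(92,416),(502,511),(583,389)]])
for z,p in[(.159,(665,250)),(.159,(692,345)),(.159,(679,297))]: print('fin',onz('top',*T(*p),z))
print('fin scene top',onz('scene',*S(166,70),.159))
Rk=lambda x,y:(x/7+145,y/7+255)
print('rod tops top', [onz('top',*Rk(*p),z).round(4) for p,z in [((459,201),.194),((309,213),.124),((124,218),.124)]])
print('rod base', [onz('top',*Rk(*p),.06).round(4) for p in [(540,211),(362,218),(185,222)]])
q=[onz('top',*Rk(*p),.06)[:2] for p in[(73,122),(640,104),(648,316),(74,330)]];print('rack',np.round(q,4),np.mean(q,0))
U=lambda x,y:(x/6+410,y/6+205)
print('rod scene',onz('scene',*U(202,71),.194),onz('scene',*U(157,361),.06),[onz('scene',*U(*p),.06).round(4) for p in [(307,383),(459,403)]])
# tri
A=[ray('top',*Rk(459,201)),ray('scene',*U(202,71))]
M=sum(np.eye(3)-np.outer(d,d)/(d@d) for o,d in A);b=sum((np.eye(3)-np.outer(d,d)/(d@d))@o for o,d in A);print('tri rodtop',np.linalg.solve(M,b))
A=[ray('top',*T(413,278)),ray('scene',*S(335,191))]
M=sum(np.eye(3)-np.outer(d,d)/(d@d) for o,d in A);b=sum((np.eye(3)-np.outer(d,d)/(d@d))@o for o,d in A);print('tri fun',np.linalg.solve(M,b))
```

```text
screws [[ 0.5518 -0.0724]
 [ 0.5375 -0.2673]
 [ 0.4475 -0.0667]
 [ 0.4337 -0.2601]] mean [ 0.49262154 -0.16660722]
jig y dir deg 85.86881353854928
funnel top [ 0.49255344 -0.16618761  0.123     ]
funnel scene [ 0.50172182 -0.15883792  0.125     ] lower [ 0.500139   -0.15966916  0.07      ]
sc screws [array([ 0.5385, -0.2625]), array([ 0.5526, -0.0683]), array([ 0.4507, -0.061 ])]
fin [ 0.50206555 -0.24076868  0.159     ]
fin [ 0.47283887 -0.24915172  0.159     ]
fin [ 0.48759148 -0.24512073  0.159     ]
fin scene top [ 0.48016557 -0.24328171  0.159     ]
rod tops top [array([0.5084, 0.1979, 0.194 ]), array([0.5058, 0.2593, 0.124 ]), array([0.5032, 0.3184, 0.124 ])]
rod base [array([0.5095, 0.1965, 0.06  ]), array([0.5061, 0.2562, 0.06  ]), array([0.5037, 0.3156, 0.06  ])]
rack [[0.5366 0.3548]
 [0.546  0.1641]
 [0.475  0.1591]
 [0.467  0.3511]] [0.50616286 0.2572834 ]
rod scene [0.51526473 0.20322968 0.194     ] [0.51400796 0.20405876 0.06      ] [array([0.5114, 0.2637, 0.06  ]), array([0.5073, 0.3234, 0.06  ])]
tri rodtop [0.50830804 0.20100092 0.18980082]
tri fun [ 0.49200925 -0.16461329  0.1191386 ]
```

>>> drive_tool:
  linear:
    - [-18,0,37.5]
    - [-18,0,37.5]
    - [-18,0,37.5]
    - [-18,0,37.5]
    - [-18,0,37.5]
    - [-18,0,37.5]
    - [-18,0,37.5]
    - [-18,0,37.5]
    - [-18,0,37.5]
    - [-18,0,37.5]
    - [0,0,0]
    - [0,0,0]
    - [0,0,0]
  spin: [0,0,0,0,0,0,0,0,0,0,4,0,0]
  jaw: 0.4

```text
time: 1.72
ee_pos: [0.4863, -0.2447, 0.2391]
eef_rot: [0.564, -0.427, 0.426, -0.564]
force: [0.6, -0.7, 0.8]
opening: 0.598
```

```bash
cat >> h.py <<'E'
from scipy.spatial.transform import Rotation as Ro
def st():
    s=r.read_state();M=Ro.from_quat(s['eef_rot']).as_matrix()
    print('t',round(s['time'],2),'pos',s['ee_pos'].round(4),'yaw x',round(np.degrees(np.arctan2(M[1,0],M[0,0])),2),'tilt',np.degrees(np.arccos(-M[2,1])).round(2),'F',s['force'].round(2),'T',s['torque'].round(2),'op',round(s['opening'],3),'q',s['qpos'].round(2))
    return s,M
def go(X):
    s,M=st(); print('tool delta mm',((M.T@(np.array(X)-s['ee_pos']))*1000).round(1))
def zoom(f,im,x0,x1,y0,y1,k):
    cv2.imwrite(f'pics/{f}.png',cv2.resize(im[y0:y1,x0:x1,::-1],None,fx=k,fy=k,interpolation=cv2.INTER_CUBIC))
E
python3 - <<'E'
from h import *
im=snap('top','t1');zoom('z5',im,300,460,220,340,5);im=snap('scene','s1');zoom('z6',im,200,360,120,240,5)
go([.488,-.2445,.143]); print(proj('scene',r.read_state()['ee_pos']),proj('top',r.read_state()['ee_pos']))
E
```

```text
t 1.82 pos [ 0.4863 -0.2449  0.2392] yaw x -74.21 tilt 0.01 F [ 0.69 -0.32 -0.16] T [-0.02 -0.02 -0.04] op 0.598 q [-0.59  0.23  1.57 -0.    1.34  0.7 ]
tool delta mm [ 0.1 96.2  1.8]
(np.float64(264.5219035423808), np.float64(168.77262042683168)) (np.float64(423.5616660666004), np.float64(297.72312117812373))
```

View pics/z5.png

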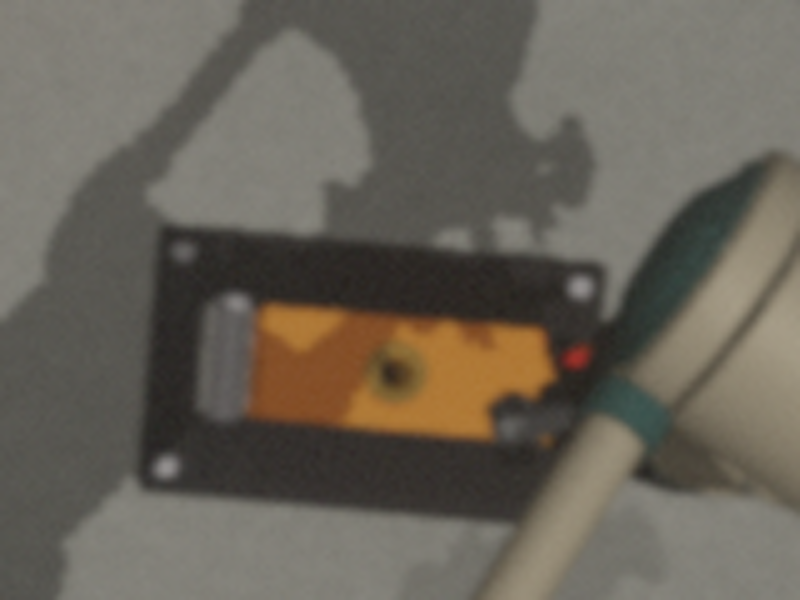

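View pics/z6.png

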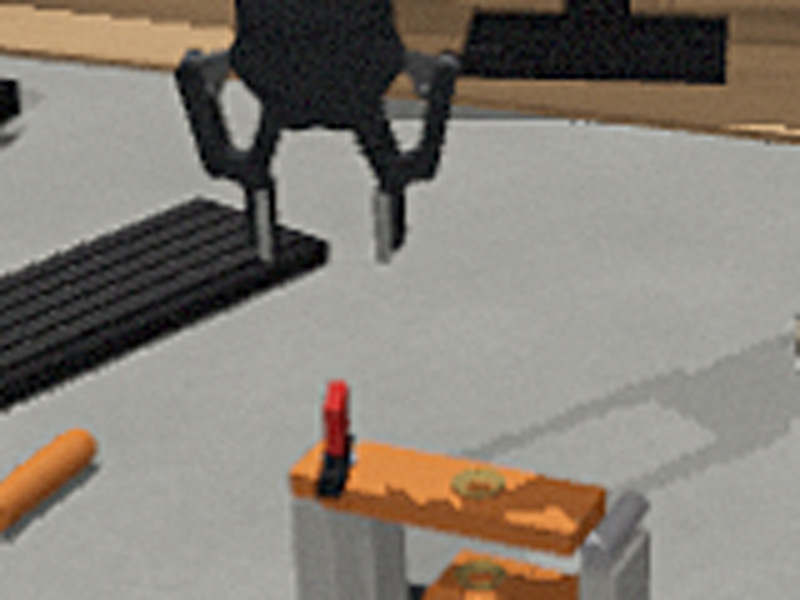

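Run:
```python
from h import *
print(proj('scene',[.488,-.2445,.159]),proj('scene',[.493,-.165,.125]),proj('top',[.493,-.165,.125]),proj('top',[.488,-.2445,.159]))
print(onz('scene',267.2,197,.159), onz('scene',200+478/5-.4,120+484/5-.4,.125))
```

```text
(np.float64(266.0549689320683), np.float64(197.89787923011644)) (np.float64(294.71697648674007), np.float64(214.90772639823243)) (np.float64(378.5614260505499), np.float64(294.4920830544377)) (np.float64(416.7142930172144), np.float64(297.2347352553639))
[ 0.48231826 -0.24368737  0.159     ] [ 0.50006818 -0.16114285  0.125     ]
```

>>> drive_tool:
  linear:
    - [0,16,1]
    - [0,16,1]
    - [0,16,0]
    - [0,16,0]
    - [0,16,0]
    - [0,14,0]
    - [0,2,0]
    - [0,0,0]
  spin: [0,0,0,0,0,0,0,0]

```text
time: 2.82
ee_pos: [0.4889, -0.2442, 0.1434]
eef_rot: [0.564, -0.426, 0.427, -0.564]
force: [-0.1, 0.7, 0.3]
opening: 0.6
```

Run:
```python
from h import *
im=snap('scene','s2');zoom('z7',im,200,360,140,260,5);st()
```

```text
t 2.88 pos [ 0.489  -0.2443  0.1438] yaw x -74.19 tilt 0.07 F [-0.79  0.14  0.97] T [0.02 0.01 0.03] op 0.598 q [-0.59  0.3   1.72 -0.    1.12  0.7 ]
```

View pics/z7.png

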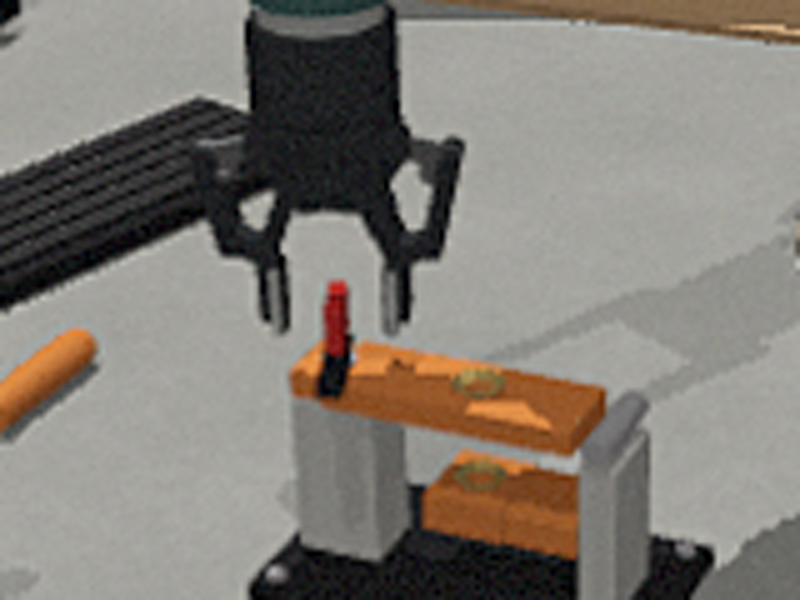

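The fin (337,290 in the crop) sits between the fingers (276 and 393), centred to about 1 mm. I'll close on it next.

>>> drive_tool:
  linear:
    - [0,0,0]
    - [0,0,0]
    - [0,0,0]
    - [0,0,0]
    - [0,0,0]
    - [0,0,0]
  spin: [0,0,0,0,0,0]
  jaw: 1
  grip_force: 25

```text
time: 3.62
ee_pos: [0.4889, -0.2444, 0.1438]
eef_rot: [0.564, -0.426, 0.427, -0.564]
force: [-0.1, -1.2, 4.0]
opening: 0.112
```

Run:
```python
from h import *
st()
```

```text
t 3.62 pos [ 0.4889 -0.2444  0.1438] yaw x -74.18 tilt 0.08 F [-0.13 -1.17  3.99] T [-0.17  0.08  0.03] op 0.112 q [-0.59  0.3   1.72 -0.    1.12  0.7 ]
```

>>> drive_tool:
  linear:
    - [0,-1,0]
    - [0,0,0]
    - [0,0,0]
    - [0,0,0]
    - [0,0,0]
    - [0,0,0]
    - [0,0,0]
    - [0,0,0]
    - [0,0,0]
  spin: [-4,-8,-8,-8,-8,-8,-8,-8,0]

```text
time: 4.75
ee_pos: [0.4887, -0.2442, 0.1439]
eef_rot: [0.702, -0.088, 0.088, -0.702]
force: [0.7, -1.1, -1.2]
opening: 0.114
```

Run:
```python
from h import *
st()
```

```text
t 4.75 pos [ 0.4887 -0.2442  0.1439] yaw x -14.27 tilt 0.02 F [ 0.66 -1.14 -1.23] T [-0.3  -0.18  0.06] op 0.114 q [-0.59  0.3   1.72 -0.    1.12 -0.34]
```

>>> drive_tool:
  linear:
    - [0,0,0]
    - [0,0,0]
    - [0,0,0]
    - [0,0,0]
  spin: [-4,-4,-2,0]

```text
time: 5.25
ee_pos: [0.4886, -0.2442, 0.1439]
eef_rot: [0.707, -0.026, 0.026, -0.706]
force: [0.9, -2.6, -4.3]
opening: 0.112
```

Run:
```python
from h import *
st()
```

```text
t 5.25 pos [ 0.4886 -0.2442  0.1439] yaw x -4.26 tilt 0.02 F [ 0.87 -2.64 -4.33] T [-0.52 -0.16  0.02] op 0.112 q [-0.59  0.3   1.72 -0.    1.12 -0.52]
```

>>> drive_tool:
  linear:
    - [0,0,0]
    - [0,0,0]
    - [0,0,0]
  spin: [-2,0,0]

```text
time: 5.62
ee_pos: [0.4886, -0.2442, 0.144]
eef_rot: [0.707, -0.014, 0.014, -0.707]
force: [1.8, -3.5, -6.0]
opening: 0.111
```

Run:
```python
from h import *
st()
```

```text
t 5.62 pos [ 0.4886 -0.2442  0.144 ] yaw x -2.25 tilt 0.0 F [ 1.77 -3.45 -6.03] T [-0.66 -0.31 -0.62] op 0.111 q [-0.59  0.3   1.72 -0.    1.12 -0.55]
```

>>> drive_tool:
  linear:
    - [0,0,0]
    - [0,0,0]
  spin: [-1,0]

```text
time: 5.88
ee_pos: [0.4886, -0.2441, 0.144]
eef_rot: [0.707, -0.008, 0.007, -0.707]
force: [2.2, -4.6, -9.7]
opening: 0.112
```

>>> drive_tool:
  linear:
    - [0,0,0]
    - [0,0,0]
    - [0,0,0]
    - [0,0,0]
    - [0,-20,0]
    - [0,-30,0]
    - [0,-40,0]
    - [0,-40,0]
    - [0,-30,0]
    - [0,0,0]
  spin: [0,0,0,0,0,0,0,0,0,0]
  jaw: 0.4

```text
time: 7.12
ee_pos: [0.4896, -0.2446, 0.3069]
eef_rot: [0.708, -0.006, 0.009, -0.706]
force: [0.2, -0.3, -0.1]
opening: 0.6
```

Run:
```python
from h import *
st()
im=snap('scene','s3');zoom('z8',im,200,360,160,280,5)
im=snap('top','t3');zoom('z9',im,300,460,220,340,5)
```

```text
t 7.12 pos [ 0.4896 -0.2446  0.3069] yaw x -1.17 tilt 0.33 F [ 0.16 -0.27 -0.1 ] T [ 0.06 -0.04 -0.03] op 0.6 q [-0.59  0.2   1.44 -0.    1.49 -0.57]
```

View pics/z8.png

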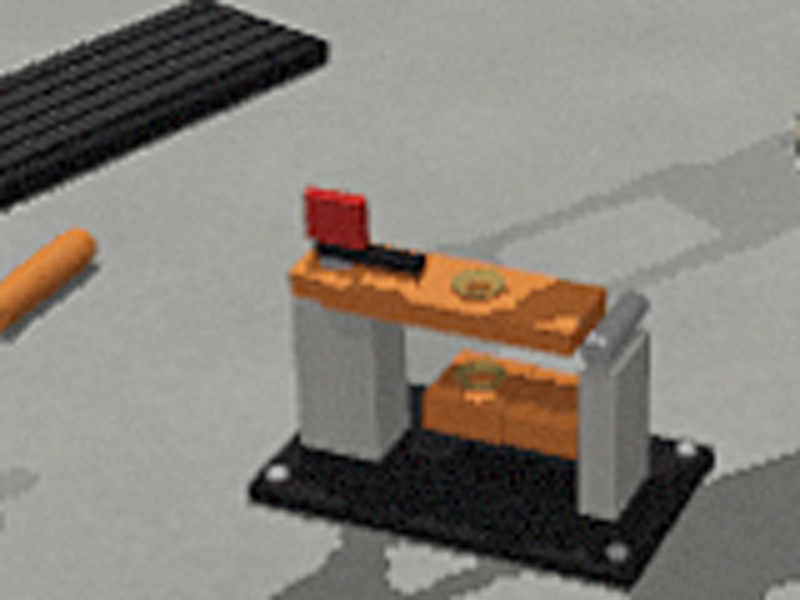

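View pics/z9.png

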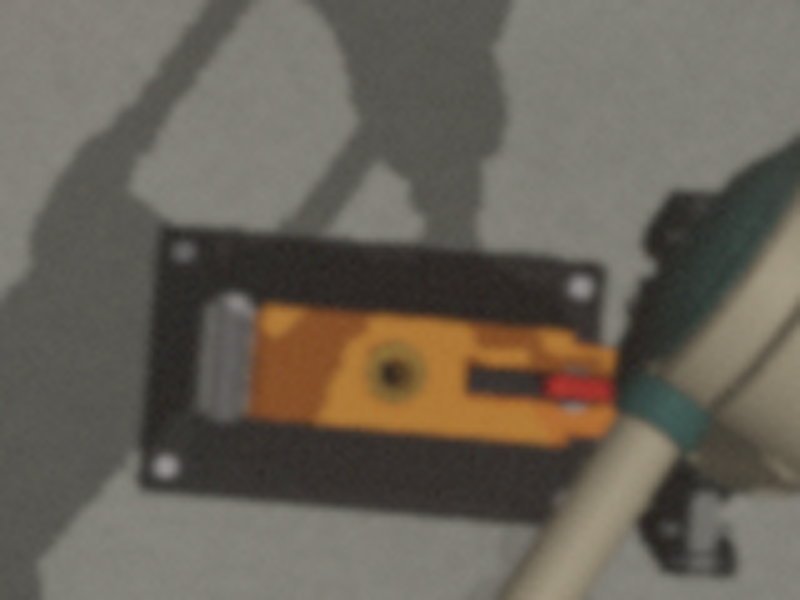

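Run:
```python
from h import *
go([.510,.199,.307])
```

```text
t 7.22 pos [ 0.4882 -0.2437  0.3037] yaw x -1.18 tilt 0.05 F [ 0.47  0.01 -0.5 ] T [ 0.01 -0.01 -0.01] op 0.597 q [-0.59  0.2   1.45 -0.    1.49 -0.57]
tool delta mm [ 12.7  -3.2 443. ]
```

>>> drive_tool:
  linear:
    - [0,0,20]
    - [1,0,40]
    - [1,0,40]
    - [1,0,40]
    - [1,0,40]
    - [1,0,40]
    - [1,0,40]
    - [1,0,40]
    - [1,0,40]
    - [1,0,40]
    - [1,0,40]
    - [1,0,20]
    - [0,0,4]
    - [0,0,0]
    - [0,0,0]
  spin: [0,0,0,0,0,0,0,0,0,0,0,0,0,0,0]

```text
time: 9.1
ee_pos: [0.5088, 0.1985, 0.3043]
eef_rot: [0.707, -0.008, 0.008, -0.707]
force: [0.4, -0.6, -0.6]
opening: 0.596
```

Run:
```python
from h import *
im=snap('scene','s4');zoom('z10',im,390,530,160,300,4)
im=snap('top','t4');zoom('z11',im,130,260,230,330,5)
go([.510,.199,.307]);print(proj('scene',r.read_state()['ee_pos']))
```

```text
t 9.2 pos [0.5089 0.1986 0.3044] yaw x -1.28 tilt 0.02 F [-0.09  0.59 -0.3 ] T [ 0.03  0.01 -0.02] op 0.606 q [ 0.25  0.2   1.45 -0.    1.49  0.27]
tool delta mm [ 1.1 -2.6  0.4]
(np.float64(448.8028195562508), np.float64(170.5565842365698))
```

View pics/z10.png

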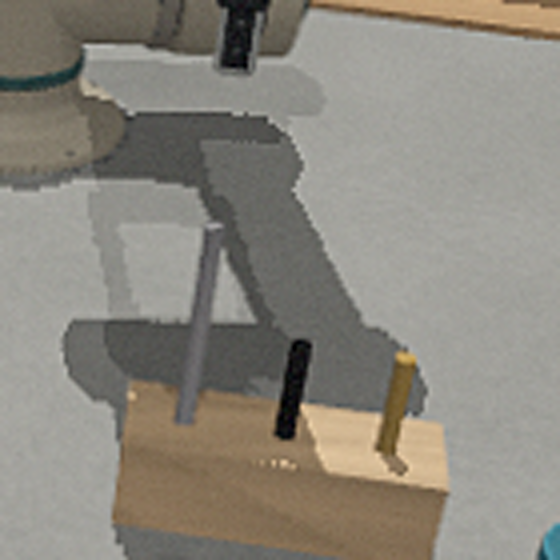

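View pics/z11.png

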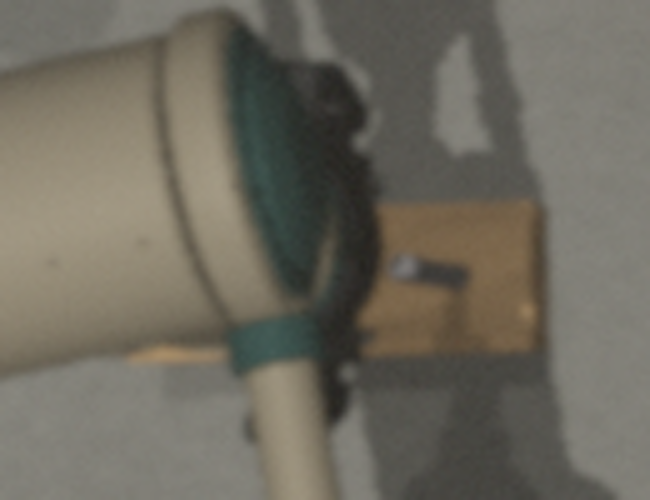

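Run:
```python
from h import *
for y in(.197,.199,.201,.203,.205):print(y,proj('scene',[.510,y,.194]),proj('scene',[.510,y,.062]))
print(proj('scene',[.5089,.1986,.2964]), proj('top',[.51,.199,.194]),proj('top',[.51,.199,.06]))
# subpixel rod center by rows in scene image s0
a=cv2.imread('pics/s0.png').astype(int)
for v in (218,225,235,245,255,262): 
    row=a[v,425:455]; print(v,row.sum(1))
```

```text
0.197 (np.float64(441.10649953240613), np.float64(215.35958732284018)) (np.float64(433.52061056691423), np.float64(263.09350961999934))
0.199 (np.float64(441.9879522954425), np.float64(215.4916461937621)) (np.float64(434.3467275527768), np.float64(263.2339853670538))
0.201 (np.float64(442.8699610437885), np.float64(215.623819206286)) (np.float64(435.1733396402017), np.float64(263.3745433314137))
0.203 (np.float64(443.7525243437311), np.float64(215.75610623716705)) (np.float64(436.00044566095556), np.float64(263.5151833089352))
0.205 (np.float64(444.635640751643), np.float64(215.88850716194491)) (np.float64(436.8280444391566), np.float64(263.6559050941588))
(np.float64(448.26679678863695), np.float64(173.9390831647507)) (np.float64(210.0951556249265), np.float64(282.9518681452341)) (np.float64(221.102231819613), np.float64(284.898188603287))
218 [489 482 486 471 476 471 482 479 470 485 483 477 476 480 488 410 247 268
 270 286 295 445 489 476 484 476 488 481 482 491]
225 [480 474 481 477 485 476 475 478 477 476 478 484 480 490 407 257 283 321
 301 319 450 488 491 496 488 481 488 484 491 489]
235 [479 480 483 485 481 479 482 492 482 478 483 492 468 352 260 293 300 290
 431 492 489 475 495 490 483 490 486 482 477 485]
245 [491 495 491 493 489 479 495 485 498 497 511 426 235 294 302 281 373 487
 493 491 488 484 481 480 482 483 478 484 484 473]
255 [518 513 503 506 510 498 466 474 490 445 287 276 318 309 311 438 492 490
 485 482 482 492 490 490 490 487 489 489 494 490]
262 [536 533 538 537 550 554 550 564 523 284 292 318 309 387 528 566 552 551
 541 544 541 547 535 532 530 526 526 527 515 514]
```

>>> drive_tool:
  linear:
    - [1,20,1.5]
    - [0,30,0]
    - [0,30,0]
    - [0,30,0]
    - [0,25,0]
    - [0,13,0]
    - [0,3,0]
    - [0,0,0]
  spin: [0,0,0,0,0,0,0,0]

```text
time: 10.2
ee_pos: [0.5104, 0.2012, 0.154]
eef_rot: [-0.707, 0.007, -0.008, 0.707]
force: [0.1, -0.3, -0.6]
opening: 0.599
```

Run:
```python
from h import *
im=snap('scene','s5');zoom('z12',im,390,530,160,300,4)
im=snap('top','t5');zoom('z13',im,130,260,230,330,5)
go([.510,.2,.153])
```

```text
t 10.3 pos [0.5106 0.2013 0.1543] yaw x -1.19 tilt 0.12 F [0.08 0.77 0.28] T [-0.    0.03  0.02] op 0.602 q [ 0.25  0.3   1.7  -0.    1.15  0.27]
tool delta mm [-0.6  1.3 -1.3]
```

View pics/z12.png

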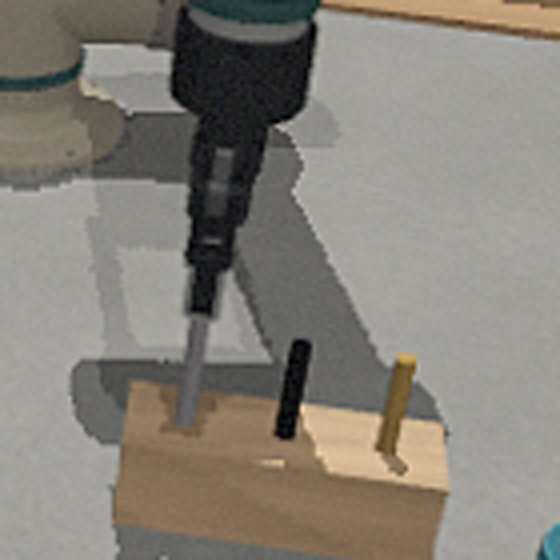

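View pics/z13.png

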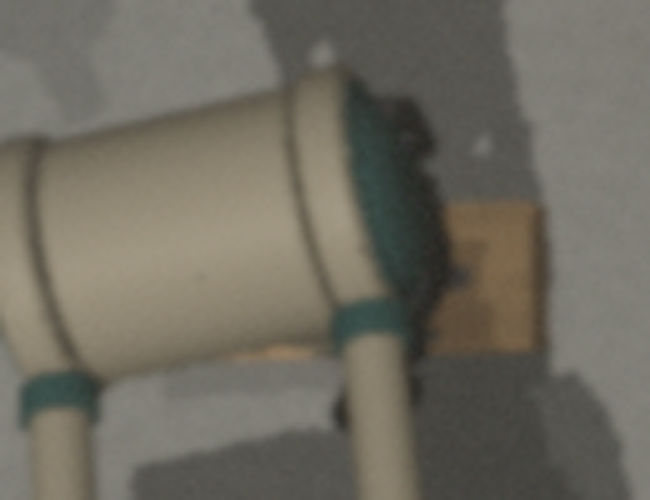

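The finger (203,312) lines up with the rod below it (199,320) in the scene crop. I'll grip.

>>> drive_tool:
  linear:
    - [0,0,0]
    - [0,0,0]
    - [0,0,0]
    - [0,0,0]
    - [0,0,0]
    - [0,0,0]
    - [0,0,0]
  spin: [0,0,0,0,0,0,0]
  jaw: 1
  grip_force: 60

```text
time: 11.18
ee_pos: [0.5101, 0.2012, 0.1538]
eef_rot: [-0.707, 0.007, -0.008, 0.707]
force: [-0.4, 0.2, 5.0]
opening: 0.125
```

Run:
```python
from h import *
st()
```

```text
t 11.18 pos [0.5101 0.2012 0.1538] yaw x -1.19 tilt 0.05 F [-0.36  0.16  5.03] T [-0.03  0.17 -0.  ] op 0.125 q [ 0.25  0.3   1.7  -0.    1.15  0.27]
```

>>> drive_tool:
  linear:
    - [0,-5,0]
    - [0,-10,0]
    - [0,-15,0]
    - [0,-20,0]
    - [0,-25,0]
    - [0,-30,0]
    - [0,-30,0]
    - [0,-25,0]
    - [0,-10,0]
    - [0,0,0]
    - [0,0,0]
  spin: [0,0,0,0,0,0,0,0,0,0,0]

```text
time: 12.55
ee_pos: [0.5092, 0.201, 0.3221]
eef_rot: [0.707, -0.008, 0.006, -0.707]
force: [-0.6, 0.9, -2.3]
opening: 0.126
```

Run:
```python
from h import *
im=snap('scene','s6');zoom('z14',im,390,530,100,300,4);im=snap('top','t6');zoom('z15',im,130,290,230,350,5)
go([.4935,-.165,.32])
```

```text
t 12.65 pos [0.5093 0.201  0.322 ] yaw x -1.19 tilt 0.15 F [ 0.3   0.03 -1.77] T [ 0.01 -0.   -0.02] op 0.118 q [ 0.25  0.2   1.41 -0.    1.54  0.27]
tool delta mm [  -8.2    2.3 -366.2]
```

View pics/z14.png

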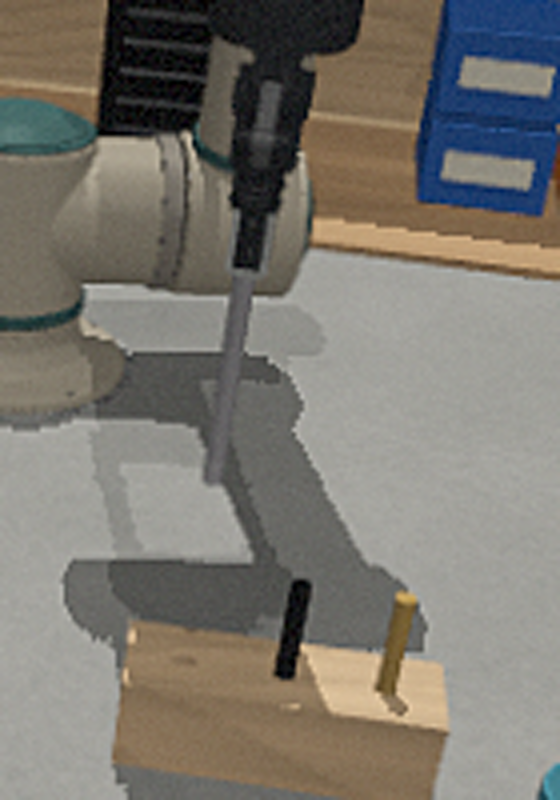

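View pics/z15.png

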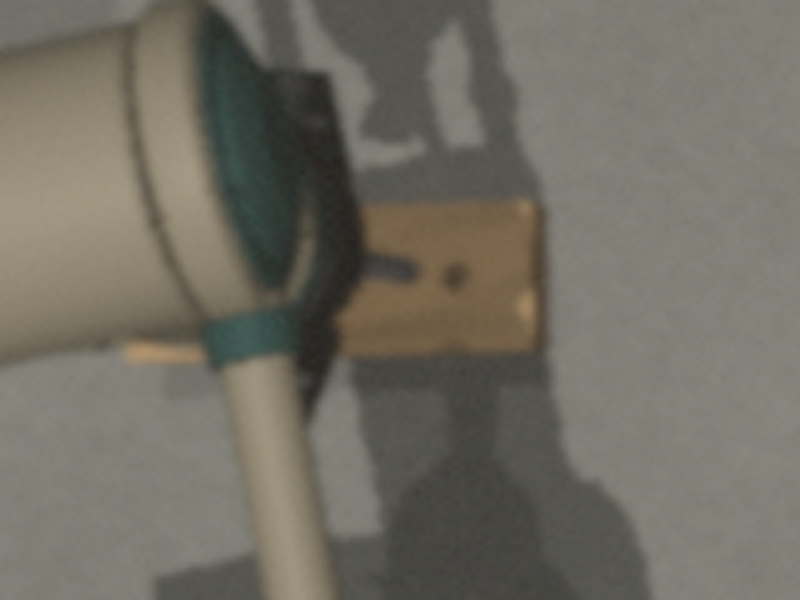

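Run:
```python
from h import *
print('hole top',onz('top',220.8,284.6,.06)); print('tip',onz('top',130+411/5-.4,230+270/5-.4,.182))
print('proj tip',proj('top',[.5093,.201,.182]),proj('scene',[.5093,.201,.182]),'obs scene',390+213/4-.4,100+480/4-.4)
print('hole scene',onz('scene',390+184/4-.4,100+660/4-.4,.06))
```

```text
hole top [0.51068746 0.19973569 0.06      ]
tip [0.5090489  0.19763645 0.182     ]
proj tip (np.float64(210.23230100113744), np.float64(283.4549795915099)) (np.float64(442.1659572448813), np.float64(220.07084779721117)) obs scene 442.85 219.6
hole scene [0.51197373 0.20249374 0.06      ]
```

>>> drive_tool:
  linear:
    - [0,0,-15]
    - [-1,0,-30]
    - [-1,0,-40]
    - [-1,0,-40]
    - [-1,0,-40]
    - [-1,0,-40]
    - [-1,0,-40]
    - [-1,0,-40]
    - [-1,0,-35]
    - [-1,0,-25]
    - [-0.5,0,-15]
    - [0,0,-5]
    - [0,0,0]
    - [0,0,0]
    - [0,0,0]
  spin: [0,0,0,0,0,0,0,0,0,0,0,0,0,0,0]

```text
time: 14.52
ee_pos: [0.4929, -0.1628, 0.3234]
eef_rot: [-0.707, 0.007, -0.007, 0.707]
force: [-0.5, 0.1, -1.9]
opening: 0.118
```

Run:
```python
from h import *
go([.493,-.1635,.302])
```

```text
t 14.53 pos [ 0.4929 -0.1628  0.3234] yaw x -1.12 tilt 0.01 F [-0.55  0.13 -1.91] T [-0.05  0.02  0.01] op 0.118 q [-0.45  0.15  1.46  0.    1.53 -0.43]
tool delta mm [ 0.2 21.4 -0.7]
```

Lower to about 10 mm above the funnel mouth and look.

>>> drive_tool:
  linear:
    - [0,20,0]
    - [0,20,-0.5]
    - [0,8,0]
    - [0,0,0]
    - [0,0,0]
  spin: [0,0,0,0,0]

```text
time: 15.15
ee_pos: [0.4933, -0.1642, 0.2761]
eef_rot: [0.707, -0.007, 0.008, -0.707]
force: [0.9, 0.5, -1.4]
opening: 0.12
```

Run:
```python
from h import *
im=snap('scene','s7');zoom('z16',im,240,350,160,270,6);im=snap('top','t7');zoom('z17',im,320,430,240,340,6)
s,M=st();p=s['ee_pos'];print([proj(n,p-np.array([0,0,.14])) for n in('scene','top')])
```

```text
t 15.25 pos [ 0.4932 -0.1642  0.2762] yaw x -1.18 tilt 0.1 F [ 0.7   0.24 -1.39] T [ 0.05  0.04 -0.  ] op 0.122 q [-0.46  0.17  1.55 -0.    1.41 -0.43]
[(np.float64(294.87327354798816), np.float64(211.1445664017509)), (np.float64(378.73030021829675), np.float64(294.3071649106867))]
```

View pics/z16.png

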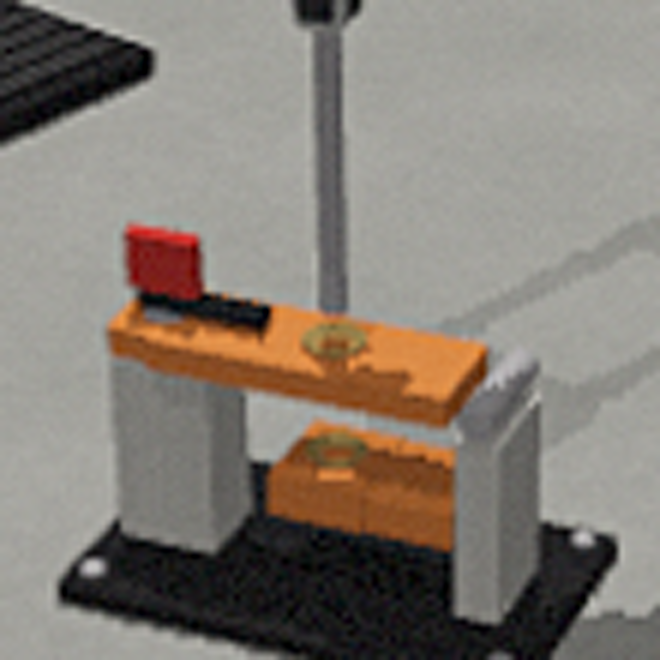

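View pics/z17.png

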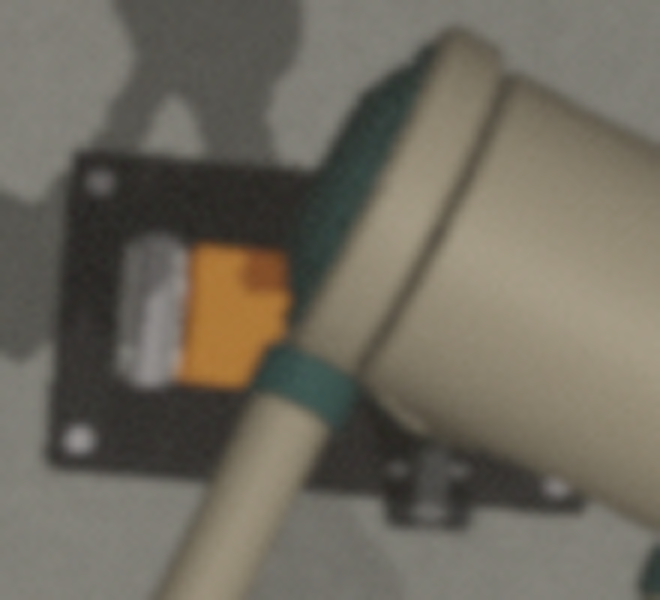

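Run:
```python
from h import *
im=cv2.imread('pics/s7.png')
cv2.imwrite('pics/z18.png',cv2.resize(im[202:226,280:312],None,fx=20,fy=20,interpolation=cv2.INTER_NEAREST))
im=cv2.imread('pics/t3.png')
cv2.imwrite('pics/z19.png',cv2.resize(im[280:310,362:394],None,fx=18,fy=18,interpolation=cv2.INTER_NEAREST))
for z in(.125,.136): 
  for x in (.493,.496): print(x,z,proj('scene',[x,-.164,z]))
```

```text
0.493 0.125 (np.float64(295.08470928825744), np.float64(214.96525001778198))
0.496 0.125 (np.float64(294.68653899706226), np.float64(215.5022634778108))
0.493 0.136 (np.float64(294.9946022621025), np.float64(211.17482288756807))
0.496 0.136 (np.float64(294.5943277471581), np.float64(211.7066467287874))
```

View pics/z18.png

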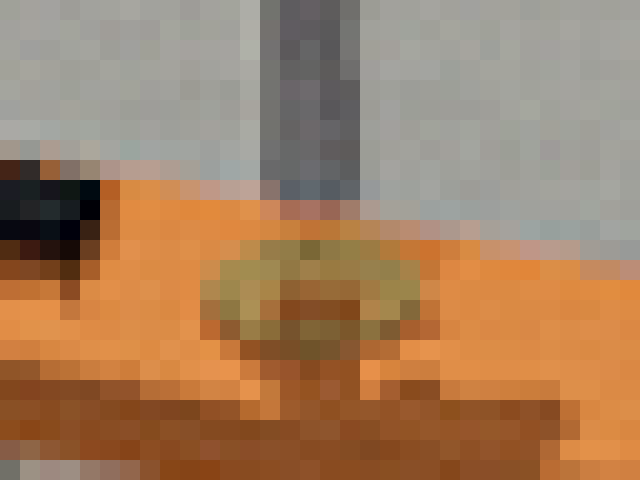

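View pics/z19.png

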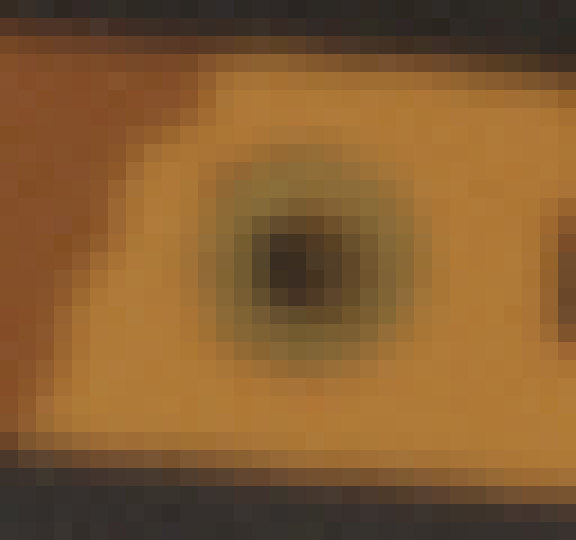

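>>> drive_tool:
  linear:
    - [1.5,5,0.5]
    - [0,5,0]
    - [0,3,0]
    - [0,0,0]
    - [0,0,0]
  spin: [0,0,0,0,0]

```text
time: 15.88
ee_pos: [0.4943, -0.1636, 0.2624]
eef_rot: [0.707, -0.007, 0.007, -0.707]
force: [0.1, -0.3, -2.4]
opening: 0.129
```

Run:
```python
from h import *
s,M=st()
```

```text
t 15.88 pos [ 0.4943 -0.1636  0.2624] yaw x -1.19 tilt 0.01 F [ 0.08 -0.29 -2.36] T [-0.04 -0.03 -0.01] op 0.129 q [-0.45  0.18  1.58 -0.    1.38 -0.43]
```

>>> drive_tool:
  linear:
    - [0,2,0]
    - [0,1,0]
    - [0,0,0]
  spin: [0,0,0]

```text
time: 16.25
ee_pos: [0.4942, -0.1636, 0.2592]
eef_rot: [0.707, -0.007, 0.007, -0.707]
force: [0.4, -0.1, -1.5]
opening: 0.125
```

Run:
```python
from h import *
s,M=st()
```

```text
t 16.25 pos [ 0.4942 -0.1636  0.2592] yaw x -1.18 tilt 0.01 F [ 0.44 -0.07 -1.52] T [ 0.01  0.04 -0.01] op 0.125 q [-0.45  0.18  1.58 -0.    1.38 -0.43]
```

>>> drive_tool:
  linear:
    - [0,2,0]
    - [0,1,0]
    - [0,0,0]
  spin: [0,0,0]

```text
time: 16.62
ee_pos: [0.4942, -0.1636, 0.2562]
eef_rot: [-0.707, 0.007, -0.007, 0.707]
force: [0.3, 0.8, -1.3]
opening: 0.126
```

Run:
```python
from h import *
im=snap('scene','s8');cv2.imwrite('pics/z20.png',cv2.resize(im[190:260,270:330,::-1],None,fx=8,fy=8,interpolation=cv2.INTER_CUBIC))
s,M=st()
```

```text
t 16.68 pos [ 0.4942 -0.1636  0.2562] yaw x -1.19 tilt 0.01 F [-0.32 -0.05 -2.43] T [0.03 0.01 0.02] op 0.121 q [-0.45  0.18  1.59 -0.    1.37 -0.43]
```

View pics/z20.png

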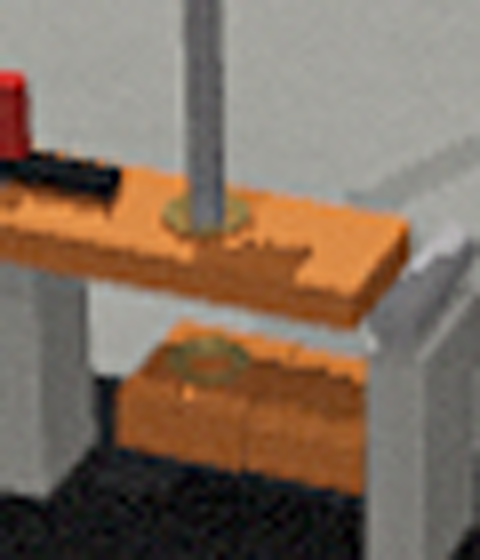

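Tip is at z ≈ 0.116, so it is inside the upper hole with no contact force. The rod (u 207) is centred in the funnel ring (165 to 250).

>>> drive_tool:
  linear:
    - [0,4,0]
    - [0,4,0]
    - [0,4,0]
    - [0,0,0]
  spin: [0,0,0,0]

```text
time: 17.18
ee_pos: [0.494, -0.1635, 0.2438]
eef_rot: [-0.707, 0.008, -0.007, 0.707]
force: [0.3, 0.2, -2.0]
opening: 0.122
```

>>> drive_tool:
  linear:
    - [0,4,0]
    - [0,5,0]
    - [0,5,0]
    - [0,5,0]
    - [0,5,0]
    - [0,0,0]
  spin: [0,0,0,0,0,0]

```text
time: 17.92
ee_pos: [0.494, -0.1635, 0.2198]
eef_rot: [-0.707, 0.008, -0.007, 0.707]
force: [-0.1, -0.6, -1.8]
opening: 0.122
```

Run:
```python
from h import *
im=snap('scene','s9');cv2.imwrite('pics/z21.png',cv2.resize(im[190:260,270:330,::-1],None,fx=8,fy=8,interpolation=cv2.INTER_CUBIC))
s,M=st()
```

```text
t 17.98 pos [ 0.4942 -0.1636  0.2201] yaw x -1.19 tilt 0.02 F [ 0.81  0.16 -1.  ] T [ 0.03  0.05 -0.04] op 0.12 q [-0.45  0.21  1.65 -0.    1.29 -0.43]
```

View pics/z21.png

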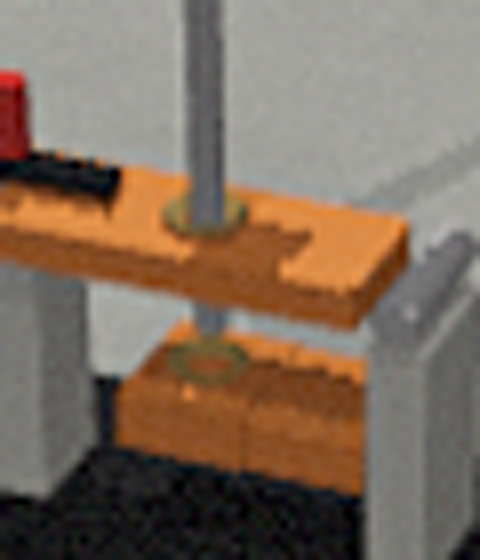

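>>> drive_tool:
  linear:
    - [0,4,0]
    - [0,4,0]
    - [0,3,0]
    - [0,3,0]
    - [0,3,0]
    - [0,0,0]
  spin: [0,0,0,0,0,0]

```text
time: 18.73
ee_pos: [0.4941, -0.1635, 0.203]
eef_rot: [-0.707, 0.008, -0.007, 0.707]
force: [-0.2, -0.7, -2.2]
opening: 0.123
```

>>> drive_tool:
  linear:
    - [0,3,0]
    - [0,3,0]
    - [0,3,0]
    - [0,3,0]
    - [0,3,0]
    - [0,0,0]
  spin: [0,0,0,0,0,0]

```text
time: 19.48
ee_pos: [0.4941, -0.1635, 0.188]
eef_rot: [-0.707, 0.008, -0.007, 0.707]
force: [0.1, 0.4, -2.0]
opening: 0.119
```

Run:
```python
from h import *
im=snap('scene','s10');cv2.imwrite('pics/z22.png',cv2.resize(im[190:260,270:330,::-1],None,fx=8,fy=8,interpolation=cv2.INTER_CUBIC))
s,M=st()
```

```text
t 19.52 pos [ 0.4942 -0.1636  0.1882] yaw x -1.19 tilt 0.01 F [ 0.31  0.06 -2.17] T [0.03 0.01 0.03] op 0.124 q [-0.45  0.23  1.7  -0.    1.21 -0.43]
```

View pics/z22.png

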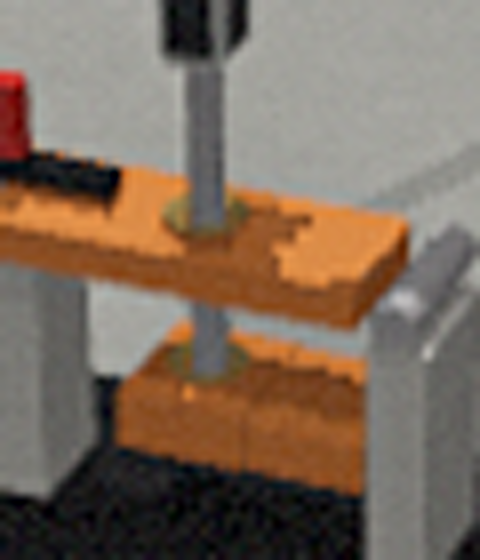

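Both bushings are threaded with no contact. There are 19.5 mm left to bring the tip to 28.5 mm above the table.

>>> drive_tool:
  linear:
    - [0,4,0]
    - [0,4,0]
    - [0,4,0]
    - [0,4,0]
    - [0,3.5,0]
    - [0,0,0]
    - [0,0,0]
    - [0,0,0]
  spin: [0,0,0,0,0,0,0,0]

```text
time: 20.52
ee_pos: [0.4944, -0.1637, 0.169]
eef_rot: [0.707, -0.007, 0.007, -0.707]
force: [-0.1, 0.5, -1.6]
opening: 0.125
```

Run:
```python
from h import *
im=snap('scene','s11');cv2.imwrite('pics/z23.png',cv2.resize(im[160:280,240:350,::-1],None,fx=5,fy=5,interpolation=cv2.INTER_CUBIC))
s,M=st()
for z in (.0285,.045): print(proj('scene',[.494,-.1635,z]))
```

```text
t 20.57 pos [ 0.4944 -0.1637  0.169 ] yaw x -1.18 tilt 0.02 F [ 0.   -0.05 -1.8 ] T [ 0.01  0.05 -0.  ] op 0.122 q [-0.45  0.25  1.73 -0.    1.16 -0.43]
(np.float64(295.9034009359313), np.float64(246.97789384169832))
(np.float64(295.7750141569429), np.float64(241.72089638714314))
```

View pics/z23.png

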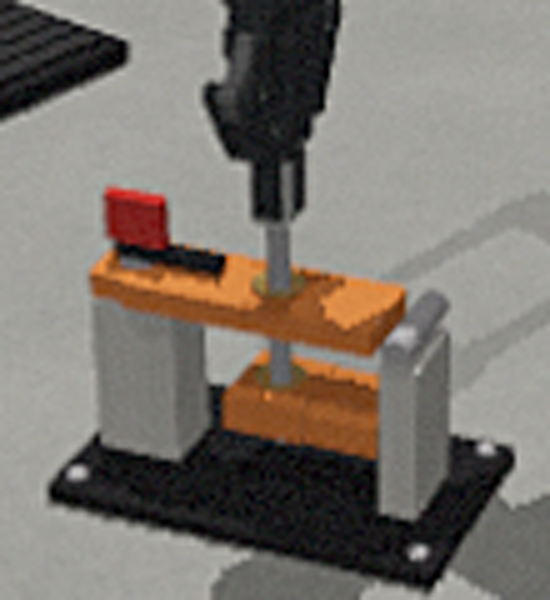

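View pics/s11.png

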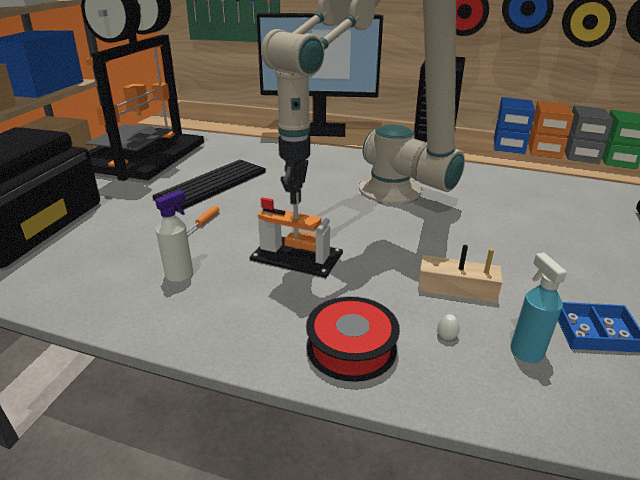

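Run:
```python
from h import *
job_done(); st()
```

```text
the job is handed in; nothing more can be done
the job is handed in; nothing more can be done
```

I locked the plate, threaded the long rod through both bushings and handed the job in after about 20.6 s of the 64 s. The rod is still held in the gripper.

- **Turnbutton:** I gripped the red fin and turned it about 70° anticlockwise. The torque jumped to about 0.6 N m at the stop, against roughly 0.06 N m of pivot friction. Pictures afterwards show the nose pointing along the plate, over its end, and the plate still shut.
- **Rod:** I lifted it straight out of the rack and lowered it through the upper and then the lower bushing. I saw no contact forces above noise.
- **Last state:** The TCP is at 0.169 m. That puts the rod's lower end about 29 mm above the table, against 28.5 mm for mid-gap. The wrist shows only the rod's weight, about 1.8 N down and under 0.1 N sideways. The last scene picture shows the short rods and bystanders where they were.

**Checks that fell short:**
- The two cameras disagreed by 3–7 mm on the funnel. I averaged them, corrected against the gripped rod, and confirmed the fit by feel and picture.
- The lower bushing block hides the rod's lower end in the last view. Its height comes from the grasp geometry, assuming no slip in the grip, and not from seeing it.

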